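# Roll the milling jar up into the jar mill

## Task

Load the jar mill: with the fingertips or the outside of the fingers, push the white milling jar with the blue cap, lying across the ramp, up the ramp until it drops onto the two black rollers against its stop and stays there, then take the hand away. Keep the fingers behind it all the way, moving steadily: do not throw it, do not lift it off the ramp, and do not let it roll back into the red catch zone at the ramp's foot. Leave everything else on the bench where it is.

Things in the scene. Friction and masses are not known exactly. Their poses are not given: they have to be found in the camera images.
- mill: the jar mill, fixed to the table: grey base plate 370 x 130 mm with a ramp, two rollers, a back plate and a blue motor housing (top 93 mm above the table) beyond it. Origin at table height, below the ramp's upper edge, on the centre line; its x axis is level and points uphill along the ramp (towards rollers, back plate and motor), y across the ramp, z up
- ramp: the aluminium ramp surface. Origin in the middle of its upper edge, 52 mm above the table, where it runs without a step onto the front roller; x points uphill along the surface, 8 degrees above level, y across, z square to the surface. It reaches from x = -238 mm (a red foot bar 12 mm high) to x = 0; the lane is 99 mm wide between side rails 14 mm high
- lip (a point): the middle of the rest lip, a dark bar 2 mm high across the ramp, 151 mm down from its upper edge: it keeps the jar from rolling down at the start, but a jar that comes back from more than about 10 mm rolls over it. Axes as the ramp's
- catch (a point): the middle of the red catch zone on the ramp, 208 mm down from its upper edge, 50 mm long. Axes as the ramp's
- jar_center (a point): the centre of the milling jar: a closed white cylinder with a blue cap at one end, 60 mm in diameter, 90 mm long, 0.3 to 0.63 kg, free to roll, lying across the ramp. This point is on its axis, half-way along; y runs along that axis, x and z turn as it rolls. At the start it rests against the lip, its centre at x = -140 mm, z = 30 mm in the ramp's frame
- seat (a point): the seated jar's centre: 17 mm beyond the mill's origin along its x, 79 mm above the table. The seat is 3 mm deep: once the jar's centre is past the ramp's upper edge it settles there by itself and stays. The steel back plate stands 1.5 mm beyond the seated jar, its top 85 mm above the table. Axes as the mill's
- roller_far: the far one of two fixed black rubber-covered rollers that lie across the mill, 20 mm in diameter, 32 mm apart between centres; origin at the middle of its axis. This roller, with the back plate behind it, is the jar's stop. Grey cheeks at both roller ends, 99 mm apart, reach 60 mm above the table
- jar: the milling jar itself; its origin is the same point as jar_center
- frit_green: a small clear frit jar with a green band and a white lid, 44 mm across, 48 mm tall, standing beside the ramp on the robot's far side (origin under its centre); leave it alone
- frit_yellow: the same with a yellow band, standing beside the motor housing; leave it alone
- cup: a black cup, 84 mm across, 105 mm tall, to the left (origin under its centre); leave it alone
- tape: a roll of yellow tape lying flat, 110 mm across, 30 mm tall, to the right (origin under its centre); leave it alone
- brush: a flat brush with a wooden handle, 170 mm long, lying on the table to the right (origin on the table under its middle); leave it alone
- spare_jar: a second white jar with a red cap, 60 mm across and 96 mm tall, standing upright on the table to the right (origin under its centre); leave it alone
There are look-alikes about, which are no part of the job. What is shaped like the jar but yellow is not meant.

How it is judged:
By the outcome, as a careful person would: the job done as asked, in the order asked, and still so for the second after the job is handed in, with the robot touching nothing.
It also fails if it takes over 40 s, if anything falls off the work surface, if the arm or the gripper's body presses on something with over 40 N, if the wrist force passes 120 N, or if a joint passes its speed limit or range.

## Robot

A 6-joint arm with a two-finger parallel gripper is mounted at the origin on the work surface. World frame = base frame: x ahead of the robot, y to its left, z up, the work surface at z = 0. Lengths are in m, angles in rad, forces in N, time in s.
With the tool pointing down it reaches from about 0.325 to 0.9 m from the base axis. Payload 6.1 kg.
Tool frame: the origin (TCP) lies at the very end of the fingers, on their centre line; the grasp point (between the pads) lies 19 mm behind it; z points along the fingers, y is the line along which they close (so a half turn about z gives the same grasp; the last joint's range is limited). The gripper opens to 85 mm and grips with 20 to 120 N. Pads are 22 mm wide; open, the fingers measure 114 mm over their backs; the gripper's body (76 mm by 85 mm) begins 54 mm behind the grasp point. The pads swing forward as they close: fully open they stand 13 mm farther back than shut.
Start: joints at [-1.36, 0.22, 1.526, -0, 1.395, -0.126], TCP at [0.207, -0.59, 0.231] pointing down, gripper open.
Joint ranges: [-2.98, 2.98], [-0.91, 2.08], [0.09, 2.57], [-1.24, 4.39], [0.2, 2.65], [-2.68, 2.68]. Speed limits (rad/s): [2.57, 2.57, 3.01, 3.14, 3.14, 3.14].

## Interface

Orientations are given as a 3x3 rotation matrix whose columns are the frame's x, y, z axes.
In Python, from workcell import robot, read_camera, order gives the robot as it stands.
- The arm moves only by the tool step_arm, never from a script. Its arguments are lists of equal length, an entry for each row: "delta_pos": the shift along the tool's x, y, z in mm, a list of three; "rot": the turn, a rotation vector about the tool's x, y, z in degrees, a list of three; "fingers": the closure, from 0 (fully open) to 1 (shut). A call has exactly 10 rows; each row is the pose to reach, as a shift and turn from the pose commanded when the call began, along the tool's axes at that moment; what a row does not reach only later rows make up. A row lasts 1/10 s, in which the tool goes at most 50 mm and 8.59 degrees, less where a joint would pass 70% of its speed; a pose out of reach is approached as far as the arm can. A call with a gripper value outside its range is refused whole. The fingers move at their own pace and stop on an object; the grip force is fixed at half the most. Time passes only in rows, so rows that repeat a pose let the fingers close, or fill a call up. It gives the time, the measured TCP pose, the force, the opening and the grip force at its end, in the units of the state.
- robot.read_state(): the state, without advancing time (a new reading comes with each control period).
- read_camera(name): name is "side" or "top"; returns a dict with "image" (400x640x3 uint8, red, green, blue), "camera_matrix" (3x3 intrinsics, pixels), "pose" (4x4, takes a point from camera to world coordinates). Camera axes: x right, y down, z forward; pixel columns grow to the right and rows downward; lengths in m; the calibration is good to about 2 mm. A picture is of the moment at which its call begins. There is no depth.
- order.sign_off(): hands the job in; it is judged then, once.
The state is a dict: "clock": time; "q": joint angles; "qd": joint speeds; "joint_efforts": joint torques, N m; "eef_pos": TCP position; "orientation": TCP orientation; "wrist_force": force on the tool from outside, world axes, zero at the start; "moment": the same for the moment, N m; "finger_gap": finger opening in m; "grip_force": force on a finger pad.
Only numpy, scipy, OpenCV 4.12 (cv2) and the standard library are available. Lean on these libraries where they do the work, as an engineer would, in place of code of your own. Each camera call takes 0.05 s, during which the arm holds its last target. There are 200 camera calls.

## Working session

There is one attempt and no reset: what is moved stays moved. The work goes in short steps, Python scripts to look and compute and a tool call to move; the robot and the scene stay as the last step left them, time stands still between calls to the robot, and variables do not carry over. Pictures are saved under pics/ and viewed, at most 10 in all, crops included, and the job is handed in when it is done.

Besides the shell and the picture viewer there is one more tool, called after "Emit:" in YAML: its name, and indented under it one key for each argument. step_arm: Moves the arm, as the interface text tells. Its arguments: {"type":"object","properties":{"delta_pos":{"type":"array","items":{"type":"array","items":{"type":"number"}}},"rot":{"type":"array","items":{"type":"array","items":{"type":"number"}}},"fingers":{"type":"array","items":{"type":"number"}}},"required":["delta_pos","rot","fingers"]}

```bash
mkdir -p pics
python3 - <<'E'
from workcell import robot, read_camera
import cv2,pickle
for n in("top","side"):
    d=read_camera(n); cv2.imwrite(f"pics/{n}0.png",d["image"][:,:,::-1]); pickle.dump(d,open(f"{n}0.pkl","wb"))
    print(n,d["camera_matrix"].tolist(),d["pose"].round(4).tolist())
print(robot.read_state())
E
```

```text
top [[513.2152059910628, 0.0, 314.29934411768323], [0.0, 513.2152059910628, 194.08160008627556], [0.0, 0.0, 1.0]] [[0.027, -0.9981, 0.0553, 0.4311], [-0.9995, -0.0262, 0.0161, -0.0722], [-0.0147, -0.0557, -0.9983, 1.5966], [0.0, 0.0, 0.0, 1.0]]
side [[362.791988147538, 0.0, 316.50871389564406], [0.0, 362.791988147538, 198.39137690969568], [0.0, 0.0, 1.0]] [[-0.9698, -0.1605, 0.1836, 0.3581], [-0.243, 0.6979, -0.6737, 0.525], [-0.02, -0.698, -0.7158, 0.6898], [0.0, 0.0, 0.0, 1.0]]
{'clock': 0.1, 'q': array([-1.36011466e+00,  2.21177253e-01,  1.52748855e+00,  3.12045849e-05,
        1.39468317e+00, -1.26104916e-01]), 'qd': array([-7.21757994e-05, -1.23760510e-03, -3.35971230e-03,  1.01904408e-03,
       -4.91043719e-04, -5.19549843e-04]), 'joint_efforts': array([ 2.33458901e-03, -4.98250079e+01, -3.90544581e+01,  2.08212208e-05,
        5.72139194e-03,  2.31770980e-05]), 'eef_pos': array([ 0.2064254 , -0.58935982,  0.23029436]), 'orientation': array([[ 9.43823288e-01,  3.30450431e-01, -3.37250123e-04],
       [ 3.30450508e-01, -9.43821747e-01,  1.72390822e-03],
       [ 2.51362214e-04, -1.73850920e-03, -9.99998457e-01]]), 'wrist_force': array([-0.50754388, -0.50735382, -0.08920105]), 'moment': array([ 0.05113396,  0.02046196, -0.01520426]), 'grip_force': 0.0, 'finger_gap': 0.08530847576438488}
```

View pics/top0.png

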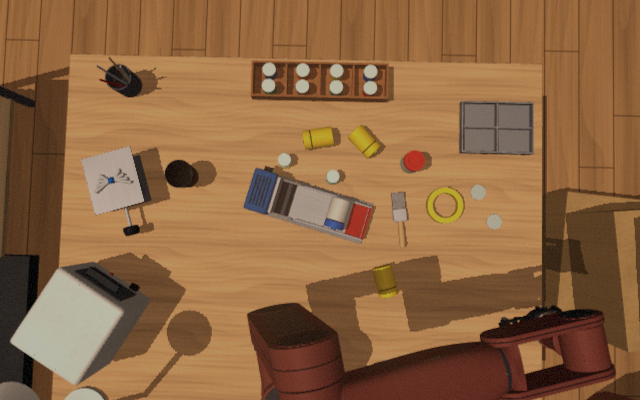

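View pics/side0.png

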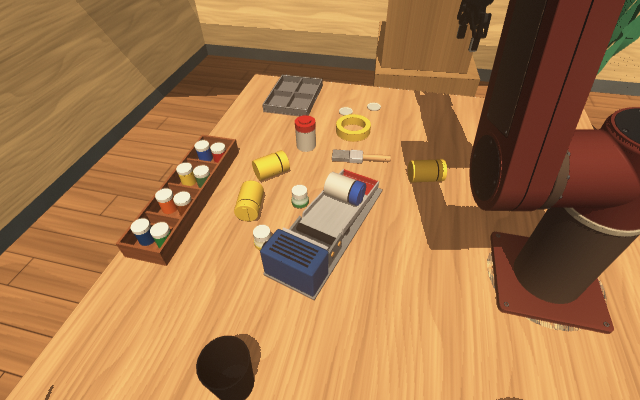

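The top view shows the mill from the blue motor (262,190) to the red catch zone (358,221), with the jar (white body, blue cap) at about (337,213). Candidates for the jar:
- White with a blue cap on the ramp, (337,213). This fits.
- Yellow cylinders at (318,138), (364,141) and (385,280), which are look-alikes.
- Red-capped spare jar, standing, at (413,161).

I'll confirm with one crop and measure.

```bash
cat > h.py <<'E'
import numpy as np,cv2,pickle
def ray(d,uv):
    K,T=d["camera_matrix"],d["pose"]; r=T[:3,:3]@np.linalg.solve(K,[uv[0],uv[1],1.]); return T[:3,3],r
def plane(d,uv,z):
    o,r=ray(d,uv); return o+r*(z-o[2])/r[2]
def proj(d,p):
    c=np.linalg.inv(d["pose"])@np.r_[p,1]; u=d["camera_matrix"]@c[:3]; return u[:2]/u[2]
E
python3 - <<'E'
from h import *
a,b=[pickle.load(open(f"{n}0.pkl","rb")) for n in("top","side")]
c1=cv2.resize(a["image"][155:255,235:385],None,fx=5,fy=5,interpolation=cv2.INTER_CUBIC)
cv2.imwrite("pics/crop.png",c1[:,:,::-1])
c=a["image"]; hsv=cv2.cvtColor(c,cv2.COLOR_RGB2HSV)
def comps(name,lo,hi,d=a):
    h=cv2.cvtColor(d["image"],cv2.COLOR_RGB2HSV); m=cv2.inRange(h,lo,hi)
    if name.startswith("red"): m|=cv2.inRange(h,(172,)+lo[1:],(180,)+hi[1:])
    n,l,s,ce=cv2.connectedComponentsWithStats(m)
    for i in range(1,n):
        if s[i,4]>40 and 230<ce[i][0]<440 and 120<ce[i][1]<300:
            r=cv2.minAreaRect(np.argwhere(l==i)[:,::-1].astype(np.float32)); print(name,s[i,4],ce[i].round(1),cv2.boxPoints(r).round(1).tolist())
for n,d in(("top",a),("side",b)):
    print(n); comps("blue",(100,90,40),(130,255,255),d); comps("red",(0,150,100),(7,255,255),d)
comps("white",(0,0,150),(180,60,255))
E
```

```text
top
blue 345 [259.3 191.5] [[243.5, 206.5], [255.1999969482422, 168.5], [275.6000061035156, 174.6999969482422], [263.79998779296875, 212.8000030517578]]
blue 112 [332.8 224.1] [[323.70001220703125, 224.89999389648438], [325.8999938964844, 218.3000030517578], [341.79998779296875, 223.60000610351562], [339.6000061035156, 230.1999969482422]]
red 345 [413.9 160.4] [[404.0, 151.0], [424.0, 151.0], [424.0, 170.0], [404.0, 170.0]]
red 576 [357.7 220.6] [[344.1000061035156, 233.6999969482422], [353.20001220703125, 202.8000030517578], [371.6000061035156, 208.1999969482422], [362.5, 239.10000610351562]]
side
blue 173 [355.3 190.3] [[345.79998779296875, 196.60000610351562], [356.1000061035156, 179.0], [364.8999938964844, 184.10000610351562], [354.6000061035156, 201.6999969482422]]
blue 726 [297.5 256.3] [[260.79998779296875, 251.5], [273.0, 225.8000030517578], [326.0, 250.89999389648438], [313.79998779296875, 276.6000061035156]]
red 307 [304.5 123.5] [[295.0, 115.0], [314.0, 115.0], [314.0, 132.0], [295.0, 132.0]]
red 253 [361.4 179.9] [[338.29998779296875, 183.3000030517578], [344.5, 167.80000
[... 263 characters left out ...]
4.5]]
white 83 [273.6 195. ] [[267.20001220703125, 211.8000030517578], [277.70001220703125, 177.60000610351562], [279.79998779296875, 178.3000030517578], [269.29998779296875, 212.39999389648438]]
white 1250 [311.  206.6] [[287.3999938964844, 218.0], [297.6000061035156, 184.1999969482422], [362.1000061035156, 203.8000030517578], [351.79998779296875, 237.60000610351562]]
white 162 [336.7 209.1] [[329.3999938964844, 218.0], [335.3999938964844, 197.10000610351562], [344.0, 199.60000610351562], [338.0, 220.39999389648438]]
white 145 [399.4 214.5] [[392.5, 209.6999969482422], [404.8999938964844, 208.10000610351562], [406.29998779296875, 219.60000610351562], [393.8999938964844, 221.10000610351562]]
```

View pics/crop.png

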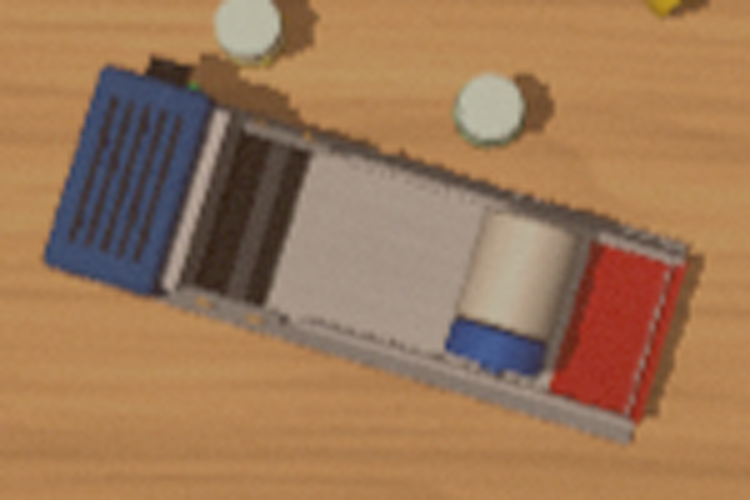

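The crop confirms it: the white jar with the blue cap lies across the ramp (crop centre 515,290), with its cap on the robot's side. Uphill is image-left, about world +y.

```bash
cat >> h.py <<'E'
S8,C8=np.sin(np.radians(8)),np.cos(np.radians(8))
def ramp(x,y,z): return np.array([x*C8-z*S8,y,.052+x*S8+z*C8])
E
python3 - <<'E'
from h import *
a,b=[pickle.load(open(f"{n}0.pkl","rb")) for n in("top","side")]
P=[((312,152),ramp(0,-.0495,0)),((268,303),ramp(0,.0495,0)),((597,240),ramp(-.183,-.0495,0)),((552,385),ramp(-.183,.0495,0))]
W=[];M=[]
for (u,v),m in P:
    W.append(plane(a,((u+.5)/5+234.5,(v+.5)/5+154.5),m[2])); M.append(m)
W,M=np.array(W),np.array(M); print(W.round(4))
A,B=M[:,:2]-M[:,:2].mean(0),W[:,:2]-W[:,:2].mean(0)
yaw=np.arctan2((A[:,0]*B[:,1]-A[:,1]*B[:,0]).sum(),(A*B).sum())
R=np.array([[np.cos(yaw),-np.sin(yaw)],[np.sin(yaw),np.cos(yaw)]])
o=W[:,:2].mean(0)-R@M[:,:2].mean(0); print("yaw",np.degrees(yaw),"o",o,"res mm",((W[:,:2]-M[:,:2]@R.T-o)*1e3).round(1).tolist())
w=lambda m: np.r_[R@m[:2]+o,m[2]]
for n,m in(("jar",ramp(-.14,0,.03)),("catch",ramp(-.208,0,0)),("seat",np.array([.017,0,.079])),("lip",ramp(-.151,0,0))): print(n,w(m).round(4),proj(a,w(m)).round(1),proj(b,w(m)).round(1))
# jar check: contour of jar (white+blue) triangulated roughly: cap/white centroids
np.savez("mill.npz",R=R,o=o,yaw=yaw)
s=b["image"].copy()
s=cv2.resize(s[140:300,230:400],None,fx=3.7,fy=3.7,interpolation=cv2.INTER_CUBIC)
for m in [p[1] for p in P]+[ramp(-.14,y,.03) for y in(-.045,.045)]+[np.array([.017,0,.079]),ramp(-.238,.0495,0),ramp(-.238,-.0495,0)]:
    u=(proj(b,w(m))-[230,140]+.5)*3.7; cv2.circle(s,tuple(int(q) for q in u),3,(0,255,0),1)
cv2.imwrite("pics/s1.png",s[:,:,::-1])
E
```

```text
[[ 0.5427  0.0058  0.052 ]
 [ 0.4509  0.0296  0.052 ]
 [ 0.4951 -0.1689  0.0265]
 [ 0.4059 -0.1435  0.0265]]
yaw 75.02555347165088 o [0.49707918 0.01830428] res mm [[-2.2, 0.3], [1.7, -1.5], [-2.9, 0.7], [3.5, 0.5]]
jar [ 0.4602 -0.1197  0.0622] [338.  213.4] [344.8 187. ]
catch [ 0.4439 -0.1807  0.0231] [357.4 219.5] [354.6 183.1]
seat [0.5015 0.0347 0.079 ] [286.4 198. ] [313.  226.3]
lip [ 0.4584 -0.1261  0.031 ] [339.8 214.2] [345.5 194.2]
```

View pics/s1.png

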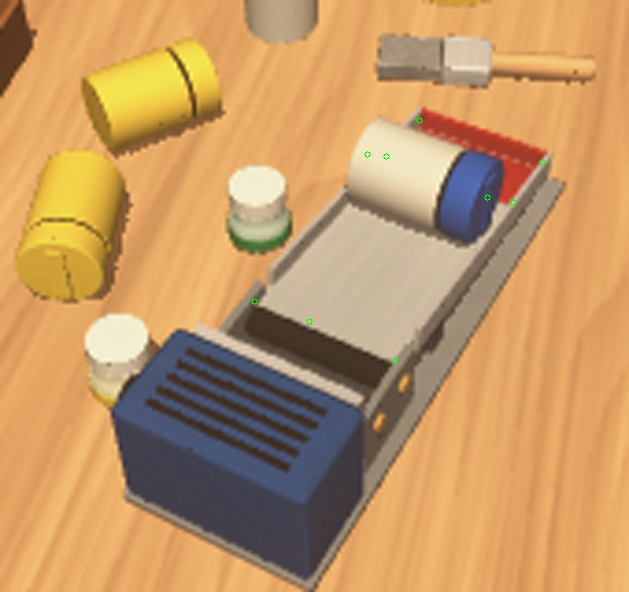

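The projected mill points land on the pictured ramp corners, the red zone and the jar's cap centre (crop 487,197), so the pose is good to a few mm. Plan: half-close the fingers, set their closing line across the ramp, come down over the red zone behind the jar, then push along the slope.

```bash
cat >> h.py <<'E'
def mw(m):
    f=np.load("mill.npz"); return np.r_[f["R"]@m[:2]+f["o"],m[2]]
def wm(p):
    f=np.load("mill.npz"); return np.r_[f["R"].T@(p[:2]-f["o"]),p[2]]
E
python3 - <<'E'
from h import *
from workcell import robot
s=robot.read_state(); p,R=s["eef_pos"],s["orientation"]
t=mw(np.array([-.215,0,.17])); print(t, R.T@(t-p)*1e3)
f=np.load("mill.npz"); 
Rt=np.c_[np.r_[f["R"][:,0],0],np.r_[-f["R"][:,1],0],[0,0,-1]]
print(np.degrees(cv2.Rodrigues(R.T@Rt)[0].ravel()))
E
```

```text
[ 0.44152571 -0.18939457  0.17      ] [ 354.04671721 -299.70208144   60.90448464]
[ -0.08462535  -0.06169132 -55.72940376]
```

Emit:
step_arm:
  delta_pos:
    - [15, -12, 0]
    - [45, -38, 0]
    - [80, -68, 0]
    - [115, -98, 0]
    - [150, -127, 0]
    - [185, -157, 0]
    - [220, -187, 0]
    - [255, -216, 0]
    - [285, -242, 0]
    - [305, -258, 0]
  rot:
    - [0, 0, -3]
    - [0, 0, -9]
    - [0, 0, -15]
    - [0, 0, -21]
    - [0, 0, -27]
    - [0, 0, -33]
    - [0, 0, -39]
    - [0, 0, -45]
    - [0, 0, -51]
    - [0, 0, -55.7]
  fingers: [0.55, 0.55, 0.55, 0.55, 0.55, 0.55, 0.55, 0.55, 0.55, 0.55]

```text
clock: 1.1
eef_pos: [0.4099, -0.2429, 0.231]
orientation: [[0.253, 0.967, -0.0], [0.967, -0.253, 0.001], [0.001, -0.0, -1.0]]
wrist_force: [0.8, -0.5, 0.8]
finger_gap: 0.0384
grip_force: 0.0
```

```bash
cat > go.py <<'E'
from h import *
from workcell import robot
import sys
s=robot.read_state(); p,R=s["eef_pos"],s["orientation"]; f=np.load("mill.npz")
Rt=np.c_[np.r_[f["R"][:,0],0],np.r_[-f["R"][:,1],0],[0,0,-1]]
print(s["clock"],"mill mm",(wm(p)*1e3).round(1),"gap",s["finger_gap"],"F",s["wrist_force"].round(1),"rot left",np.degrees(cv2.Rodrigues(R.T@Rt)[0].ravel()).round(2))
if len(sys.argv)>3: print("delta",(R.T@(mw(np.array(sys.argv[1:4],float)/1e3)-p)*1e3).round(1))
E
python3 go.py -215 0 170
```

```text
1.1 mill mm [-274.9   16.8  231. ] gap 0.03842544771588765 F [ 0.8 -0.5  0.8] rot left [-0.02 -0.05  0.31]
delta [59.7 17.1 61. ]
```

Emit:
step_arm:
  delta_pos:
    - [15, 5, 15]
    - [40, 11, 35]
    - [60, 17, 60]
    - [63, 17, 90]
    - [63, 17, 115]
    - [63, 17, 135]
    - [63, 17, 150]
    - [63, 17, 160]
    - [63, 17, 165]
    - [63, 17, 165]
  rot:
    - [0, 0, 0.3]
    - [0, 0, 0.3]
    - [0, 0, 0.3]
    - [0, 0, 0.3]
    - [0, 0, 0.3]
    - [0, 0, 0.3]
    - [0, 0, 0.3]
    - [0, 0, 0.3]
    - [0, 0, 0.3]
    - [0, 0, 0.3]
  fingers: [0.55, 0.55, 0.55, 0.55, 0.55, 0.55, 0.55, 0.55, 0.55, 0.55]

```text
clock: 2.1
eef_pos: [0.4415, -0.1889, 0.0658]
orientation: [[0.264, 0.965, -0.001], [0.965, -0.264, 0.001], [0.0, -0.001, -1.0]]
wrist_force: [-0.6, 0.2, 0.2]
finger_gap: 0.0384
grip_force: 0.0
```

```bash
python3 go.py -205 0 47
python3 - <<'E'
from h import *
from workcell import read_camera
d=read_camera("top");e=read_camera("side")
A=cv2.resize(d["image"][160:250,280:400],None,fx=4,fy=4,interpolation=cv2.INTER_CUBIC)
B=cv2.resize(e["image"][140:230,290:400],None,fx=4,fy=4,interpolation=cv2.INTER_CUBIC)[:360]
cv2.imwrite("pics/c2.png",np.hstack([A[:,:400],B[:,:400]])[:,:,::-1])
E
```

```text
2.1 mill mm [-2.146e+02  1.000e-01  6.580e+01] gap 0.038388565025794394 F [-0.6  0.2  0.2] rot left [-0.06 -0.02 -0.33]
delta [ 9.6  0.1 18.8]
```

View pics/c2.png

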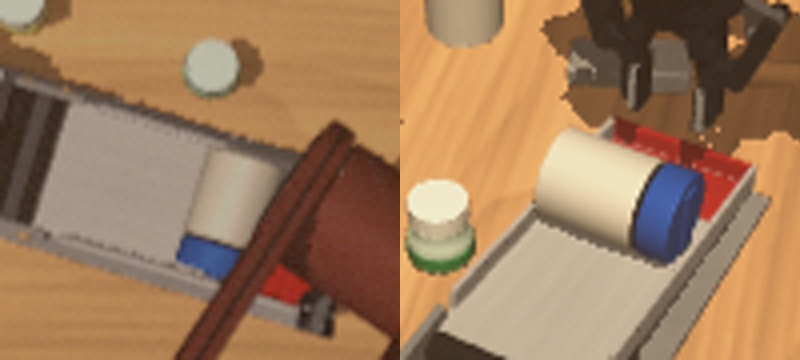

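The side crop shows both fingers (635,100 and 705,120) behind the jar, above the red zone and centred in the lane. Next I lower and close up.

Emit:
step_arm:
  delta_pos:
    - [2, 0, 4]
    - [4, 0, 9]
    - [6, 0, 14]
    - [8, 0, 17]
    - [11, 0, 17]
    - [14, 0, 17]
    - [17, 0, 17]
    - [20, 0, 17]
    - [22, 0, 17]
    - [24, 0, 17]
  rot:
    - [0, 0, -0.3]
    - [0, 0, -0.3]
    - [0, 0, -0.3]
    - [0, 0, -0.3]
    - [0, 0, -0.3]
    - [0, 0, -0.3]
    - [0, 0, -0.3]
    - [0, 0, -0.3]
    - [0, 0, -0.3]
    - [0, 0, -0.3]
  fingers: [0.55, 0.55, 0.55, 0.55, 0.55, 0.55, 0.55, 0.55, 0.55, 0.55]

```text
clock: 3.2
eef_pos: [0.4483, -0.1658, 0.0494]
orientation: [[0.259, 0.966, 0.0], [0.966, -0.259, -0.0], [-0.0, 0.0, -1.0]]
wrist_force: [-0.1, 0.4, 1.3]
finger_gap: 0.0384
grip_force: 0.0
```

```bash
python3 go.py -28 0 69
```

```text
3.2 mill mm [-190.5   -0.5   49.4] gap 0.03836485566548094 F [-0.1  0.4  1.3] rot left [ 0.01  0.   -0.02]
delta [162.5  -0.5 -19.6]
```

Emit:
step_arm:
  delta_pos:
    - [2, 0, -0.3]
    - [4, 0, -0.6]
    - [6, 0, -0.8]
    - [9, 0, -1.3]
    - [12, 0, -1.7]
    - [15, 0, -2.1]
    - [18, 0, -2.5]
    - [21, 0, -3]
    - [24, 0, -3.4]
    - [27, 0, -3.8]
  rot:
    - [0, 0, 0]
    - [0, 0, 0]
    - [0, 0, 0]
    - [0, 0, 0]
    - [0, 0, 0]
    - [0, 0, 0]
    - [0, 0, 0]
    - [0, 0, 0]
    - [0, 0, 0]
    - [0, 0, 0]
  fingers: [0.55, 0.55, 0.55, 0.55, 0.55, 0.55, 0.55, 0.55, 0.55, 0.55]

```text
clock: 4.2
eef_pos: [0.4571, -0.1433, 0.0556]
orientation: [[0.258, 0.966, 0.004], [0.966, -0.258, -0.007], [-0.006, 0.005, -1.0]]
wrist_force: [-3.4, -11.7, 8.8]
finger_gap: 0.0386
grip_force: 6.1
```

```bash
python3 go.py -28 0 69
python3 - <<'E'
from h import *
from workcell import read_camera
d=read_camera("top");e=read_camera("side")
A=cv2.resize(d["image"][160:250,270:370],None,fx=4,fy=4,interpolation=cv2.INTER_CUBIC)
B=cv2.resize(e["image"][140:230,290:390],None,fx=4,fy=4,interpolation=cv2.INTER_CUBIC)
cv2.imwrite("pics/c3.png",np.hstack([A,B])[:,:,::-1])
E
```

```text
4.2 mill mm [-166.5   -3.1   55.6] gap 0.038559165137011596 F [ -3.4 -11.7   8.8] rot left [0.3  0.32 0.  ]
delta [138.4  -3.  -14.2]
```

View pics/c3.png

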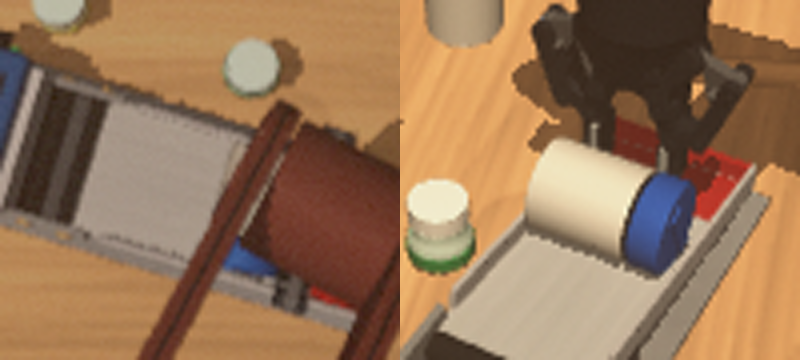

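The side crop shows the jar against both fingers, clear of the lip and still square in the lane. It takes about 12 N, with rolling friction lifting the fingers slightly. I'll carry on, with the tips a little lower against the jar.

Emit:
step_arm:
  delta_pos:
    - [3, 0, 0.3]
    - [6, 0, 0.6]
    - [9, 0, 0.6]
    - [12, 0, 0.6]
    - [15, 0, 0.4]
    - [18, 0, 0.2]
    - [21, 0, 0]
    - [24, 0, -0.3]
    - [27, 0, -0.6]
    - [30, 0, -1]
  rot:
    - [0, 0, 0]
    - [0, 0, 0]
    - [0, 0, 0]
    - [0, 0, 0]
    - [0, 0, 0]
    - [0, 0, 0]
    - [0, 0, 0]
    - [0, 0, 0]
    - [0, 0, 0]
    - [0, 0, 0]
  fingers: [0.55, 0.55, 0.55, 0.55, 0.55, 0.55, 0.55, 0.55, 0.55, 0.55]

```text
clock: 5.3
eef_pos: [0.4641, -0.1128, 0.0555]
orientation: [[0.259, 0.966, 0.002], [0.966, -0.259, -0.004], [-0.003, 0.003, -1.0]]
wrist_force: [-1.6, -7.2, 5.1]
finger_gap: 0.0385
grip_force: 3.7
```

```bash
python3 go.py -28 0 69
```

```text
5.3 mill mm [-135.1   -2.1   55.5] gap 0.03846846844058924 F [-1.6 -7.2  5.1] rot left [ 0.18  0.18 -0.01]
delta [107.1  -2.  -13.8]
```

Emit:
step_arm:
  delta_pos:
    - [3, 0, -0.4]
    - [6, 0, -0.8]
    - [9.5, 0, -1.3]
    - [13, 0, -1.8]
    - [16.5, 0, -2.3]
    - [20, 0, -2.8]
    - [23.5, 0, -3.3]
    - [27, 0, -3.8]
    - [30.5, 0, -4.3]
    - [34, 0, -4.8]
  rot:
    - [0, 0, 0]
    - [0, 0, 0]
    - [0, 0, 0]
    - [0, 0, 0]
    - [0, 0, 0]
    - [0, 0, 0]
    - [0, 0, 0]
    - [0, 0, 0]
    - [0, 0, 0]
    - [0, 0, 0]
  fingers: [0.55, 0.55, 0.55, 0.55, 0.55, 0.55, 0.55, 0.55, 0.55, 0.55]

```text
clock: 6.3
eef_pos: [0.4728, -0.0797, 0.0602]
orientation: [[0.259, 0.966, 0.002], [0.966, -0.259, -0.003], [-0.003, 0.003, -1.0]]
wrist_force: [-2.8, -7.6, 6.5]
finger_gap: 0.0384
grip_force: 3.7
```

```bash
python3 go.py -28 0 69
python3 - <<'E'
from h import *
from workcell import read_camera
e=read_camera("side")
B=cv2.resize(e["image"][150:270,260:400],None,fx=4,fy=4,interpolation=cv2.INTER_CUBIC)
cv2.imwrite("pics/c4.png",B[:,:,::-1])
E
```

```text
6.3 mill mm [-101.    -1.9   60.2] gap 0.038364672898593 F [-2.8 -7.6  6.5] rot left [ 0.16  0.16 -0.01]
delta [72.9 -1.9 -9. ]
```

View pics/c4.png

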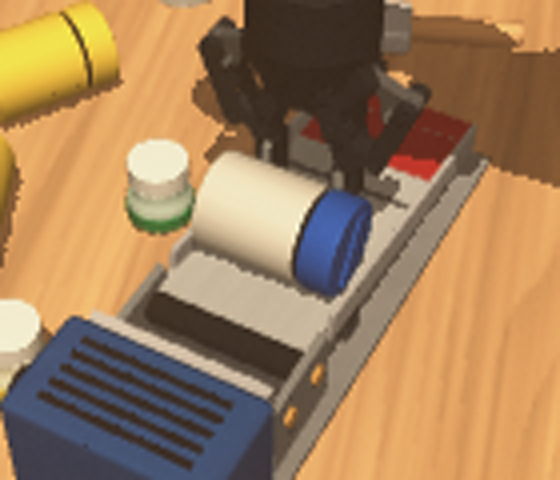

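The jar (crop 285,220) is square in the lane about 60 mm short of the rollers, with both fingers behind it. I keep going.

Emit:
step_arm:
  delta_pos:
    - [3, 0, -0.4]
    - [6, 0, -0.8]
    - [9.5, 0, -1.3]
    - [13, 0, -1.8]
    - [16.5, 0, -2.3]
    - [20, 0, -2.8]
    - [23.5, 0, -3.3]
    - [27, 0, -3.8]
    - [30.5, 0, -4.3]
    - [34, 0, -4.8]
  rot:
    - [0, 0, 0]
    - [0, 0, 0]
    - [0, 0, 0]
    - [0, 0, 0]
    - [0, 0, 0]
    - [0, 0, 0]
    - [0, 0, 0]
    - [0, 0, 0]
    - [0, 0, 0]
    - [0, 0, 0]
  fingers: [0.55, 0.55, 0.55, 0.55, 0.55, 0.55, 0.55, 0.55, 0.55, 0.55]

```text
clock: 7.35
eef_pos: [0.4812, -0.0466, 0.0647]
orientation: [[0.259, 0.966, 0.001], [0.966, -0.259, -0.003], [-0.002, 0.002, -1.0]]
wrist_force: [-2.3, -7.2, 6.5]
finger_gap: 0.0387
grip_force: 3.7
```

```bash
python3 go.py -28 0 69
```

```text
7.35 mill mm [-66.8  -1.4  64.7] gap 0.03868415585493263 F [-2.3 -7.2  6.5] rot left [ 0.1   0.14 -0.01]
delta [38.8 -1.4 -4.4]
```

Emit:
step_arm:
  delta_pos:
    - [3, 0, -0.4]
    - [6.5, 0, -0.9]
    - [10, 0, -1.3]
    - [13.5, 0, -1.7]
    - [17, 0, -2]
    - [20, 0, -2.2]
    - [23, 0, -2.4]
    - [25.5, 0, -2.5]
    - [28, 0, -2.5]
    - [30, 0, -2.5]
  rot:
    - [0, 0, 0]
    - [0, 0, 0]
    - [0, 0, 0]
    - [0, 0, 0]
    - [0, 0, 0]
    - [0, 0, 0]
    - [0, 0, 0]
    - [0, 0, 0]
    - [0, 0, 0]
    - [0, 0, 0]
  fingers: [0.55, 0.55, 0.55, 0.55, 0.55, 0.55, 0.55, 0.55, 0.55, 0.55]

```text
clock: 8.35
eef_pos: [0.4887, -0.0168, 0.0667]
orientation: [[0.259, 0.966, 0.001], [0.966, -0.259, -0.001], [-0.001, 0.001, -1.0]]
wrist_force: [-0.0, -0.9, 1.5]
finger_gap: 0.0384
grip_force: 0.8
```

```bash
python3 go.py -28 0 69
python3 - <<'E'
from h import *
from workcell import read_camera
e=read_camera("side")
B=cv2.resize(e["image"][150:270,260:400],None,fx=4,fy=4,interpolation=cv2.INTER_CUBIC)
cv2.imwrite("pics/c5.png",B[:,:,::-1])
E
```

```text
8.35 mill mm [-36.1  -1.   66.7] gap 0.03839643876071611 F [-0.  -0.9  1.5] rot left [ 0.05  0.05 -0.03]
delta [ 8.  -1.  -2.3]
```

View pics/c5.png

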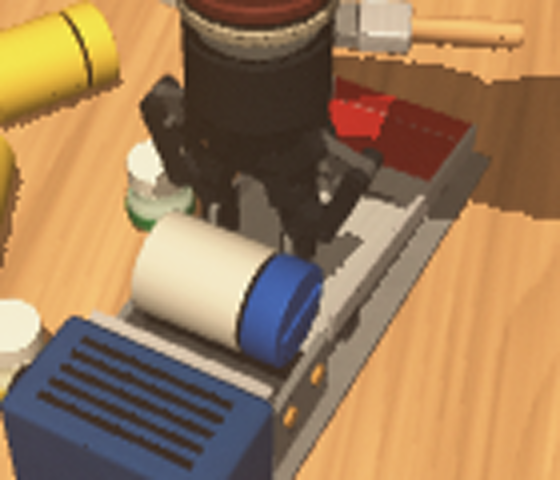

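The jar is dropping onto the rollers (crop 230,285) and the force has fallen to about 1 N. I follow it slowly for 9 mm more, to be sure it is in the seat.

Emit:
step_arm:
  delta_pos:
    - [1, 0, 0]
    - [2, 0, 0]
    - [3, 0, 0]
    - [4, 0, 0]
    - [5, 0, 0]
    - [6, 0, 0]
    - [7, 0, 0]
    - [8, 0, 0]
    - [9, 0, 0]
    - [9, 0, 0]
  rot:
    - [0, 0, 0]
    - [0, 0, 0]
    - [0, 0, 0]
    - [0, 0, 0]
    - [0, 0, 0]
    - [0, 0, 0]
    - [0, 0, 0]
    - [0, 0, 0]
    - [0, 0, 0]
    - [0, 0, 0]
  fingers: [0.55, 0.55, 0.55, 0.55, 0.55, 0.55, 0.55, 0.55, 0.55, 0.55]

```text
clock: 9.4
eef_pos: [0.4907, -0.0075, 0.0662]
orientation: [[0.259, 0.966, -0.0], [0.966, -0.259, 0.0], [0.0, -0.0, -1.0]]
wrist_force: [-0.5, -0.2, 0.2]
finger_gap: 0.0385
grip_force: 0.0
```

```bash
python3 go.py -90 0 150
python3 - <<'E'
from h import *
from workcell import read_camera
e=read_camera("side"); h=cv2.cvtColor(e["image"],cv2.COLOR_RGB2HSV)
m=cv2.inRange(h,(100,90,40),(130,255,255)); n,l,s,c=cv2.connectedComponentsWithStats(m)
print([(s[i,4],c[i].round(1)) for i in range(1,n) if s[i,4]>40 and 240<c[i][0]<400])
for x in(0.0,.01,.017): print(x,proj(e,mw(np.array([x,.037,.079]))).round(1),proj(e,mw(np.array([x,.045,.079]))).round(1))
E
```

```text
9.4 mill mm [-26.5  -0.5  66.2] gap 0.0385105216777356 F [-0.5 -0.2  0.2] rot left [-0.   -0.   -0.02]
delta [-63.5  -0.5 -83.8]
[(np.int32(278), array([325. , 231.8])), (np.int32(847), array([296.8, 254.6]))]
0.0 [331.6 227.2] [334.9 228.5]
0.01 [329.5 230.3] [332.8 231.7]
0.017 [328.  232.6] [331.3 234. ]
```

No contact force any more: the jar sits in its seat clear of the fingers. Now I back off along the ramp and lift away.

Emit:
step_arm:
  delta_pos:
    - [-2, 0, 0]
    - [-6, 0, 0]
    - [-12, 0, 0]
    - [-20, 0, -3]
    - [-30, 0, -10]
    - [-40, 0, -25]
    - [-50, 0, -50]
    - [-60, 0, -80]
    - [-65, 0, -105]
    - [-70, 0, -120]
  rot:
    - [0, 0, 0]
    - [0, 0, 0]
    - [0, 0, 0]
    - [0, 0, 0]
    - [0, 0, 0]
    - [0, 0, 0]
    - [0, 0, 0]
    - [0, 0, 0]
    - [0, 0, 0]
    - [0, 0, 0]
  fingers: [0.55, 0.55, 0.55, 0.55, 0.55, 0.55, 0.55, 0.55, 0.55, 0.55]

```text
clock: 10.45
eef_pos: [0.4733, -0.0767, 0.1894]
orientation: [[0.26, 0.966, 0.004], [0.966, -0.26, -0.001], [-0.0, 0.004, -1.0]]
wrist_force: [0.5, -0.7, 0.3]
finger_gap: 0.0385
grip_force: 0.0
```

Emit:
step_arm:
  delta_pos:
    - [-20, 0, -5]
    - [-50, 0, -10]
    - [-85, 0, -15]
    - [-120, 0, -20]
    - [-150, 0, -20]
    - [-180, 0, -20]
    - [-200, 0, -20]
    - [-210, 0, -20]
    - [-210, 0, -20]
    - [-210, 0, -20]
  rot:
    - [0, 0, 0]
    - [0, 0, 0]
    - [0, 0, 0]
    - [0, 0, 0]
    - [0, 0, 0]
    - [0, 0, 0]
    - [0, 0, 0]
    - [0, 0, 0]
    - [0, 0, 0]
    - [0, 0, 0]
  fingers: [0.55, 0.55, 0.55, 0.55, 0.55, 0.55, 0.55, 0.55, 0.55, 0.55]

```text
clock: 11.45
eef_pos: [0.4181, -0.2776, 0.2063]
orientation: [[0.259, 0.966, 0.0], [0.966, -0.259, 0.001], [0.001, -0.0, -1.0]]
wrist_force: [0.4, 0.1, -0.9]
finger_gap: 0.0382
grip_force: 0.0
```

```bash
python3 go.py
python3 - <<'E'
from h import *
from workcell import read_camera
d=read_camera("top");e=read_camera("side")
A=cv2.resize(d["image"][150:250,240:340],None,fx=4,fy=4,interpolation=cv2.INTER_CUBIC)
B=cv2.resize(e["image"][170:270,280:380],None,fx=4,fy=4,interpolation=cv2.INTER_CUBIC)
cv2.imwrite("pics/c6.png",np.hstack([A,B])[:,:,::-1])
E
```

```text
11.45 mill mm [-3.063e+02 -2.000e-01  2.063e+02] gap 0.03819405612589683 F [ 0.4  0.1 -0.9] rot left [-0.   -0.03 -0.05]
```

View pics/c6.png

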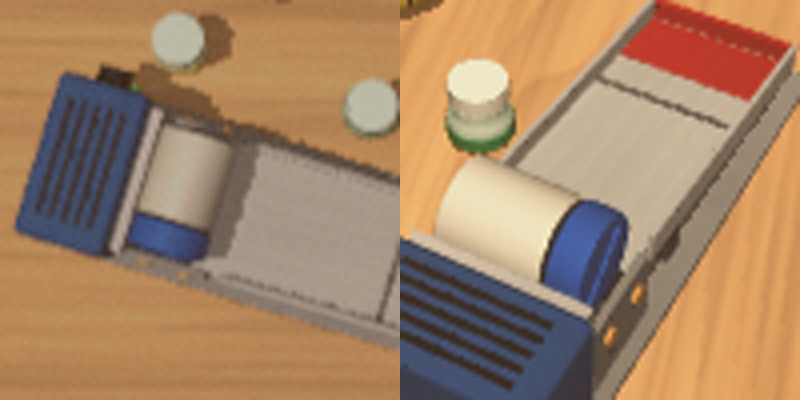

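The jar rests on the rollers against the back plate (top crop 180,195). The ramp is empty, the hand is clear and the frit jars haven't moved.

```bash
python3 -c "
from workcell import order
print(order.sign_off())"
```

```text
the job is handed in; nothing more can be done
None
```

The milling jar is seated on the two rollers against its stop, the hand is clear, nothing else was touched, and I handed the job in at about 11.5 s.

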